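Feel for the heavy side of a sealed rotor and hold it heavy side down

ROBOT

A 6-joint arm with a two-finger parallel gripper is mounted at the origin on the work surface. World frame = base frame: x ahead of the robot, y to its left, z up, the work surface at z = 0. Lengths are in m, angles in rad, forces in N, time in s.
With the tool pointing down it reaches from about 0.275 to 0.725 m from the base axis. Payload 15.9 kg.
Tool frame: the origin (TCP) lies on the centre line of the jaws, within the pads' length; the fingertips stand 22 mm ahead of it and the grasp point (between the pads) lies 3 mm ahead of it; z points along the fingers, y is the line along which they close (so a half turn about z gives the same grasp; the last joint's range is limited). The gripper opens to 85 mm and grips with 20 to 120 N. Pads are 22 mm wide; open, the fingers measure 114 mm over their backs; the gripper's body (76 mm by 85 mm) begins 54 mm behind the grasp point. The pads swing forward as they close: fully open they stand 13 mm farther back than shut.
Start: joints at [1.244, 0.213, -0.034, 1.323, 0, 1.571], TCP at [0.161, 0.474, 0.253] pointing down, gripper open.
Joint ranges: [-2.98, 2.98], [-0.74, 1.72], [-1.14, 1.35], [-2.1, 2.04], [-1.57, 1.44], [-3.14, 3.14]. Speed limits (rad/s): [1.89, 1.89, 2.39, 2.57, 3.14, 3.14].

INTERFACE

Orientations are given as [roll, pitch, yaw] about the fixed x, y, z axes, in that order (R = Rz(yaw) Ry(pitch) Rx(roll)).
In Python, from cell import ctrl gives the robot as it stands.
- The arm moves only by the shell command python3 -m jog 'ROWS' [FORCE]. ROWS is JSON, a list of rows, each an object of numbers: "grip": the finger opening in m, from 0 to 0.0854; "tx", "ty", "tz": the shift along the tool's x, y, z in m; "ax", "ay", "az": the turn, a rotation vector about the tool's x, y, z in degrees. In form: [{"grip": .., "tx": .., "ty": .., "tz": .., "ax": .., "ay": .., "az": ..}, ...]. A call has 1 to 8 rows; each row shifts and turns the commanded pose from where the row before left it, along the tool's axes as they then stand; what a row does not reach is not made up. A row lasts 1/12 s, in which the tool goes at most 41.7 mm and 7.16 degrees, less where a joint would pass 70% of its speed; a pose out of reach is approached as far as the arm can. A call with a gripper value outside its range is refused whole. The fingers move at their own pace and stop on an object; FORCE is the grip in N (left out, the last holds). Time passes only in rows, so rows that do not move let the fingers close. It gives the time, the measured TCP pose, the force, the opening and the grip force at its end, in the units of the state.
- ctrl.get_state(): the state, without advancing time (a new reading comes with each control period).
- ctrl.get_image(name): name is "side" or "top" or "wrist"; returns a dict with "pixels" (480x640x3 uint8, red, green, blue), "K" (3x3 intrinsics, pixels), "R" (3x3) and "t" (3): a world point X has camera coordinates R X + t. Camera axes: x right, y down, z forward; pixel columns grow to the right and rows downward; lengths in m; the calibration is good to about 2 mm. A picture is of the moment at which its call begins. There is no depth.
- ctrl.hand_in(): hands the job in; it is judged then, once.
The state is a dict: "clock": time; "joints": joint angles; "dq": joint speeds; "tau": joint torques, N m; "tcp_pos": TCP position; "orientation": TCP orientation; "contact_force": force on the tool from outside, world axes, zero at the start; "moment": the same for the moment, N m; "gripper_width": opening from 0.0 (shut) to 1.0 (fully open); "gripper_force": force on a finger pad.
Only numpy, scipy, OpenCV 4.12 (cv2) and the standard library are available. Lean on these libraries where they do the work, as an engineer would, in place of code of your own. Each camera call takes 0.05 s, during which the arm holds its last target. There are 200 camera calls.

TASK

The drum-shaped rotor has a steel segment sealed inside, off to one side, and nothing outside shows where. Lift it by its square boss, find by feel which side is heavy (turning it in the air as you need), then tip it over by about 45 degrees so that the heavy side is lowest. Finish while still holding it like that, at rest and well clear of the bench (some 20 cm up); leave the other things where they are.

Things in the scene. Friction and masses are not known exactly. Their poses are not given: they have to be found in the camera images.
- rest: round two-step rest plate fixed to the bench, 130 mm in diameter at the foot, 30 mm high, with a flat grey top 116 mm in diameter on which the rotor lies at the start. Origin: centre of its underside, on the bench; z up.
- rotor: loose rotor: closed aluminium drum 110 mm in diameter, 36 mm high, axis upright at the start, with a square steel boss on top, 24 x 24 mm and 46 mm high (from 36 to 82 mm above the origin), sides square to the rotor's x and y. Eight equal screws on the top. Origin: centre of the drum's underside; z along the axis to the boss. It starts flat on the rest plate, its origin 30 mm above the bench, turned any way.
- grease_jar: white plastic jar with a black cap, 60 mm in diameter, 75 mm high, standing on the bench beside the rest plate; leave alone. Origin: centre of its underside.
- spanner: steel spanner, 170 mm long, lying on the bench beside the rest plate; leave alone. Origin: at its middle, on the bench; x along it.
- bush: flanged brass bush, 48 mm in diameter, 40 mm high, standing on the bench beside the rest plate; leave alone. Origin: centre of its underside.
- boss (a point): point on the rotor's axis at the height to grip the square boss, 60 mm above the drum's underside. The rotor weighs 0.6 to 0.8 kg in all. The sealed steel segment pulls its centre of mass 22 to 26 mm off the axis, about 20 mm above the underside, so that held level by the boss it twists the hand by about 0.14 to 0.20 N m towards the heavy side. That side is different every time.
Not all that is in view belongs to the job. Several things have the shape of the rotor; the one meant has the colours described above.

How it is judged:
By the outcome, as a careful person would: the job done as asked, in the order asked, and still so for the second after the job is handed in, while the arm keeps its last pose, push and grip.
It also fails if it takes over 48 s, if anything falls off the work surface, if the arm or the gripper's body presses on something with over 40 N, if the wrist force passes 120 N, or if a joint passes its speed limit or range.

## Working session

There is one attempt and no reset: what is moved stays moved. The work goes in short steps, Python scripts to look and compute and a shell command to move; the robot and the scene stay as the last step left them, time stands still between calls to the robot, and variables do not carry over. Pictures are saved under pics/ and viewed, at most 10 in all, crops included, and the job is handed in when it is done.

```bash
mkdir -p pics; python3 - <<'E'
from cell import ctrl
import cv2
print(ctrl.get_state())
for n in ("side","top"):
    i=ctrl.get_image(n); cv2.imwrite(f"pics/{n}0.png",i["pixels"][:,:,::-1]); print(n,i["K"],i["R"],i["t"])
E
```

```text
{'clock': 0.0, 'joints': array([ 1.24397963e+00,  2.13377539e-01, -3.50347438e-02,  1.32349455e+00,
       -9.79329953e-08,  1.57078758e+00]), 'dq': array([-0.0003388 , -0.00188314,  0.00038729,  0.00027326, -0.00102702,
       -0.00036297]), 'tau': array([-1.15969775e-03, -6.86157417e+01,  4.87121701e+01,  1.72437279e-02,
       -2.21005644e-04, -1.62198251e-05]), 'tcp_pos': array([0.16041768, 0.47324756, 0.25281513]), 'orientation': array([-3.14048215e+00,  8.82154951e-08,  2.81478471e+00]), 'contact_force': array([-0.23613772, -0.18381251,  0.647824  ]), 'moment': array([-0.03072169,  0.01155392,  0.00802418]), 'gripper_force': 0.0, 'gripper_width': 1.0024232809471718}
side [[505.75960023   0.         315.07289209]
 [  0.         505.75960023 229.90861682]
 [  0.           0.           1.        ]] [[ 0.99230505 -0.12379065 -0.00256328]
 [-0.09674828 -0.7622819  -0.63997349]
 [ 0.07726879  0.63529692 -0.76839271]] [-0.51032144  0.17323044  0.9486908 ]
top [[490.2126277    0.         321.60010599]
 [  0.         490.2126277  248.99119304]
 [  0.           0.           1.        ]] [[ 0.02750854 -0.99920494 -0.02885775]
 [-0.98000319 -0.02126609 -0.19784211]
 [ 0.19707112  0.03372304 -0.97980903]] [0.09300202 0.52768142 1.01269397]
```

View pics/top0.png

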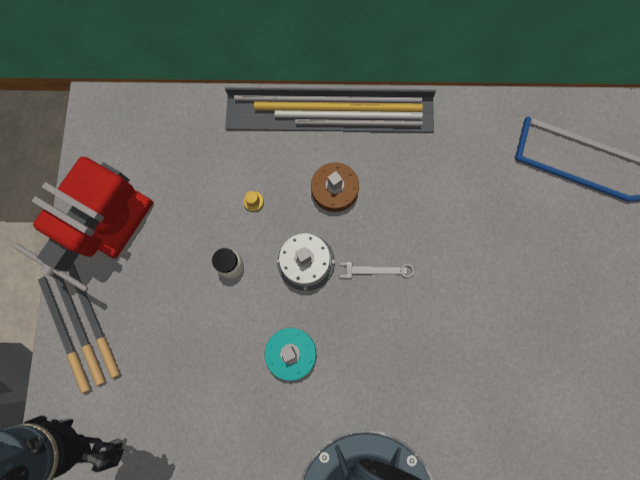

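View pics/side0.png

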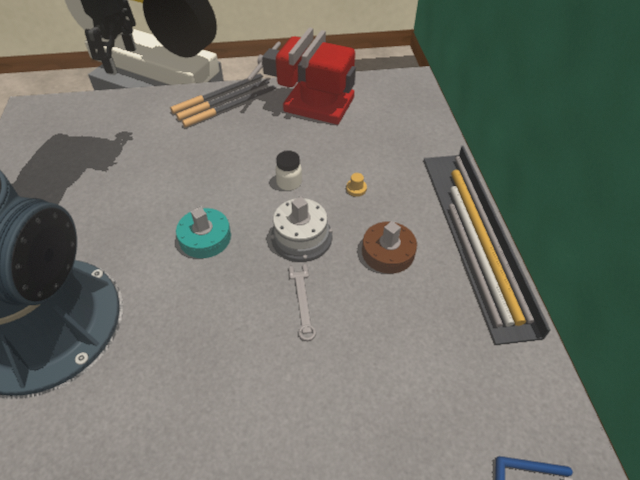

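The top view shows three rotor shapes: brown at (335,186), bare aluminium with dark screws at (305,260) on the grey rest plate, and teal at (290,354). The aluminium one fits the description: it has the right colour and lies on the rest, beside the jar (228,263), spanner (375,270) and bush (253,201). I'll confirm it in a crop and measure it.

```bash
cat > h.py <<'E'
import numpy as np, cv2
def ray(i,uv,z):
    K,R,t=i["K"],np.array(i["R"]),np.array(i["t"])
    d=R.T@np.linalg.inv(K)@np.array([uv[0],uv[1],1.]); c=-R.T@t
    return c+d*(z-c[2])/d[2]
def proj(i,X):
    p=np.array(i["K"])@(np.array(i["R"])@np.array(X)+np.array(i["t"])); return p[:2]/p[2]
E
python3 - <<'E'
from cell import ctrl
from h import *
i=ctrl.get_image("top"); p=i["pixels"]
c=p[215:305,260:350,:]
m=((c.min(2)>185)).astype(np.uint8)
cs,_=cv2.findContours(m,cv2.RETR_EXTERNAL,cv2.CHAIN_APPROX_NONE)
k=max(cs,key=cv2.contourArea); e=cv2.fitEllipse(cv2.convexHull(k)); print(e, ray(i,(e[0][0]+260,e[0][1]+215),.066))
s=ctrl.get_image("side"); q=s["pixels"][180:270,260:350]
big=np.hstack([cv2.resize(x,(400,400),interpolation=cv2.INTER_CUBIC) for x in (c,q)])
cv2.imwrite("pics/crop.png",big[:,:,::-1])
E
```

```text
((44.03841018676758, 42.74562454223633), (47.80854797363281, 49.29656219482422), 82.02223205566406) [0.50285813 0.14272911 0.066     ]
```

View pics/crop.png

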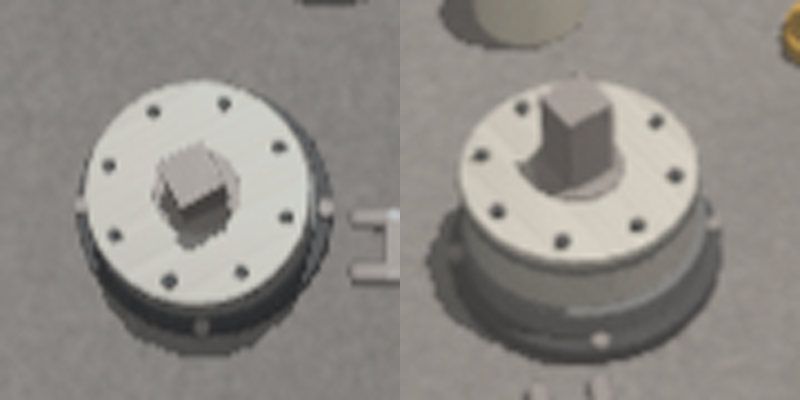

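The crop confirms it: pale aluminium drum, eight screws and a square boss, on the grey rest. The boss top corners in the left half are about (157,163), (207,145), (225,185) and (175,205), which gives a yaw of about 21° mod 90.

```bash
cat >> h.py <<'E'
from scipy.spatial.transform import Rotation as Ro
def delta(s,tgt,yaw):
    "tool shift (mm) at present orientation to tgt, and rotation vector (deg, tool axes) to point down with closing line at yaw"
    R=Ro.from_euler("xyz",s["orientation"]).as_matrix()
    out=[]
    for k in (0,90,180,270):
        N=Ro.from_euler("xyz",[np.pi,0,np.radians(yaw+k)]).as_matrix()
        v=Ro.from_matrix(R.T@N).as_rotvec(degrees=True)
        if np.linalg.norm(v)<=91: out.append(v.round(2))
    return (R.T@(np.array(tgt)-s["tcp_pos"])*1000).round(1),out
E
python3 - <<'E'
from cell import ctrl
from h import *
i=ctrl.get_image("top")
C=np.array([(157,163),(207,145),(225,185),(175,205)])/4.444+[260,215]-.4
P=np.array([ray(i,c,.112) for c in C]); print(P.round(4),P.mean(0))
for a in range(4):
    d=P[(a+1)%4]-P[a]; print(np.hypot(*d[:2]),np.degrees(np.arctan2(d[1],d[0]))%90)
print(delta(ctrl.get_state(),[*P.mean(0)[:2],.19],21))
E
```

```text
[[0.5076 0.1587 0.112 ]
 [0.5166 0.1358 0.112 ]
 [0.4979 0.1269 0.112 ]
 [0.4881 0.1497 0.112 ]] [0.50254481 0.14277515 0.112     ]
0.02458891514101046 21.474474838689844
0.020693404745157074 25.63386235007502
0.024819143905474805 23.466702342281096
0.021540116604671276 24.896393531931054
(array([-430.1, -203.3,   63.2]), [array([-3.000e-02,  1.000e-02,  5.027e+01]), array([-3.000e-02, -1.000e-02, -3.973e+01])])
```

```bash
python3 -m jog '[{"tx":-0.030,"ty":-0.0145},{"tx":-0.035,"ty":-0.0165},{"tx":-0.036,"ty":-0.017},{"tx":-0.036,"ty":-0.017},{"tx":-0.036,"ty":-0.017},{"tx":-0.036,"ty":-0.017},{"tx":-0.036,"ty":-0.017},{"tx":-0.036,"ty":-0.017}]' && python3 -m jog '[{"tx":-0.036,"ty":-0.017},{"tx":-0.036,"ty":-0.017},{"tx":-0.036,"ty":-0.017},{"tx":-0.031,"ty":-0.014},{"tx":-0.010,"ty":-0.005},{"az":6.8},{"az":6.8},{"az":6.8}]' && python3 -m jog '[{"az":6.8,"tz":0.01},{"az":6.8,"tz":0.01},{"az":6.8,"tz":0.01},{"az":6.8,"tz":0.01},{},{}]'
python3 - <<'E'
from cell import ctrl
from h import *
s=ctrl.get_state(); print(s["joints"],s["tcp_pos"],np.degrees(s["orientation"]))
print(delta(s,[.5025,.1428,.095],23.5))
i=ctrl.get_image("wrist"); cv2.imwrite("pics/w1.png",i["pixels"][:,:,::-1])
print(proj(i,[.5025,.1428,.112]),proj(i,[.5025,.1428,.066]))
E
```

```text
[ 1.24398483e+00  2.13125859e-01 -3.46698662e-02  1.32350062e+00
 -3.92376462e-07  1.57081557e+00] [0.16046822 0.47340449 0.25308574] [-1.79971351e+02  2.30327181e-05  1.61273978e+02]
(array([-430.1, -203.2,  158.2]), [array([-3.000e-02,  1.000e-02,  4.777e+01]), array([-3.000e-02, -1.000e-02, -4.223e+01])])
[150.6985005  577.58575299] [167.28955539 534.14713437]invalid input at $[0]: expected keys grip, tx, ty, tz, ax, ay, az
```

View pics/w1.png

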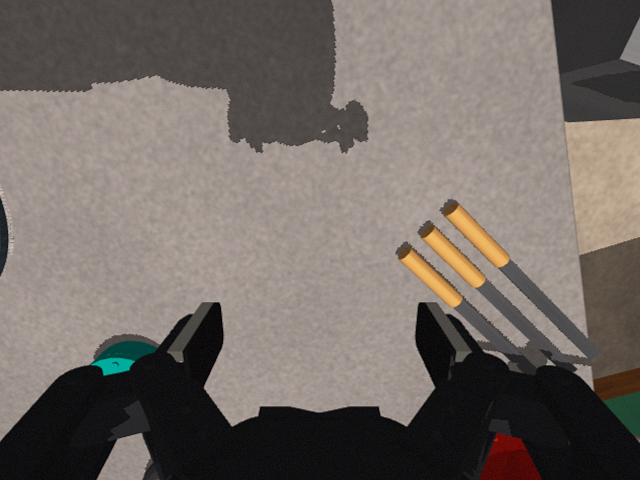

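The arm hasn't moved: the call was refused because every row needs all seven keys. The picture shows only the start area, with the chisel handles at (450,260) and the teal rotor's edge at (120,355). I'll retype the rows in full.

```bash
python3 -m jog '[{"grip":0.085,"tx":-0.030,"ty":-0.0145,"tz":0,"ax":0,"ay":0,"az":0},{"grip":0.085,"tx":-0.036,"ty":-0.017,"tz":0,"ax":0,"ay":0,"az":0},{"grip":0.085,"tx":-0.036,"ty":-0.017,"tz":0,"ax":0,"ay":0,"az":0},{"grip":0.085,"tx":-0.036,"ty":-0.017,"tz":0,"ax":0,"ay":0,"az":0},{"grip":0.085,"tx":-0.036,"ty":-0.017,"tz":0,"ax":0,"ay":0,"az":0},{"grip":0.085,"tx":-0.036,"ty":-0.017,"tz":0,"ax":0,"ay":0,"az":0},{"grip":0.085,"tx":-0.036,"ty":-0.017,"tz":0,"ax":0,"ay":0,"az":0},{"grip":0.085,"tx":-0.036,"ty":-0.017,"tz":0,"ax":0,"ay":0,"az":0}]' && python3 -m jog '[{"grip":0.085,"tx":-0.036,"ty":-0.017,"tz":0,"ax":0,"ay":0,"az":0},{"grip":0.085,"tx":-0.036,"ty":-0.017,"tz":0,"ax":0,"ay":0,"az":0},{"grip":0.085,"tx":-0.036,"ty":-0.017,"tz":0,"ax":0,"ay":0,"az":0},{"grip":0.085,"tx":-0.031,"ty":-0.014,"tz":0,"ax":0,"ay":0,"az":0},{"grip":0.085,"tx":-0.010,"ty":-0.005,"tz":0,"ax":0,"ay":0,"az":0},{"grip":0.085,"tx":0,"ty":0,"tz":0,"ax":0,"ay":0,"az":6.8},{"grip":0.085,"tx":0,"ty":0,"tz":0,"ax":0,"ay":0,"az":6.8},{"grip":0.085,"tx":0,"ty":0,"tz":0,"ax":0,"ay":0,"az":6.8}]' && python3 -m jog '[{"grip":0.085,"tx":0,"ty":0,"tz":0.01,"ax":0,"ay":0,"az":6.8},{"grip":0.085,"tx":0,"ty":0,"tz":0.01,"ax":0,"ay":0,"az":6.8},{"grip":0.085,"tx":0,"ty":0,"tz":0.01,"ax":0,"ay":0,"az":6.8},{"grip":0.085,"tx":0,"ty":0,"tz":0.01,"ax":0,"ay":0,"az":6.8},{"grip":0.085,"tx":0,"ty":0,"tz":0,"ax":0,"ay":0,"az":0},{"grip":0.085,"tx":0,"ty":0,"tz":0,"ax":0,"ay":0,"az":0}]'
python3 - <<'E'
from cell import ctrl
from h import *
s=ctrl.get_state(); print(s["joints"],s["tcp_pos"],np.degrees(s["orientation"]))
print(delta(s,[.5025,.1428,.095],23.5))
i=ctrl.get_image("wrist"); cv2.imwrite("pics/w2.png",i["pixels"][:,:,::-1])
print(proj(i,[.5025,.1428,.112]),proj(i,[.5025,.1428,.066]))
E
```

```text
clock: 0.97
tcp_pos: [0.3858, 0.2549, 0.2535]
orientation: [3.141, 0.0, 2.815]
contact_force: [1.0, 0.8, -0.4]
gripper_width: 0.994
gripper_force: 0.0
clock: 1.63
tcp_pos: [0.5034, 0.1422, 0.2531]
orientation: [-3.141, -0.0, 2.452]
contact_force: [-0.7, 0.8, -0.1]
gripper_width: 0.998
gripper_force: 0.0
clock: 2.13
tcp_pos: [0.503, 0.1425, 0.2132]
orientation: [-3.141, -0.0, 1.988]
contact_force: [-0.2, 0.2, 0.8]
gripper_width: 0.997
gripper_force: 0.0
[ 2.76097383e-01  2.70689178e-01 -6.09509108e-02  1.24000766e+00
  2.39702036e-05  1.42969469e+00] [0.50298824 0.14252085 0.21322669] [-1.79951895e+02 -8.22026554e-03  1.13903739e+02]
(array([  0.4,  -0.2, 118.2]), [array([-4.00e-02,  3.00e-02,  9.04e+01]), array([-0.05, -0.01,  0.4 ]), array([-3.00e-02, -4.00e-02, -8.96e+01])])
[318.60709638 250.34229956] [318.73636022 232.39844076]
```

View pics/w2.png

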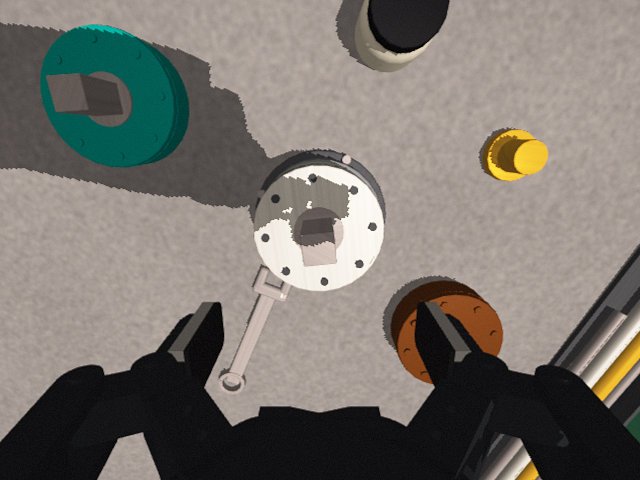

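The wrist view shows the boss top at about (319,253), against a predicted (319,250), and it is near square to the jaws, about 2–3° counter-clockwise. I'll descend with a small turn.

```bash
python3 -m jog '[{"grip":0.085,"tx":0,"ty":0,"tz":0.018,"ax":0,"ay":0,"az":-2},{"grip":0.085,"tx":0,"ty":0,"tz":0.02,"ax":0,"ay":0,"az":0},{"grip":0.085,"tx":0,"ty":0,"tz":0.02,"ax":0,"ay":0,"az":0},{"grip":0.085,"tx":0,"ty":0,"tz":0.02,"ax":0,"ay":0,"az":0},{"grip":0.085,"tx":0,"ty":0,"tz":0.02,"ax":0,"ay":0,"az":0},{"grip":0.05,"tx":0,"ty":0,"tz":0.013,"ax":0,"ay":0,"az":0},{"grip":0.05,"tx":0,"ty":0,"tz":0.007,"ax":0,"ay":0,"az":0},{"grip":0.05,"tx":0,"ty":0,"tz":0,"ax":0,"ay":0,"az":0}]' 40
python3 -c "
from cell import ctrl;s=ctrl.get_state();print(s['moment'],s['tcp_pos'])"
python3 -m jog '[{"grip":0.015,"tx":0,"ty":0,"tz":0,"ax":0,"ay":0,"az":0},{"grip":0.015,"tx":0,"ty":0,"tz":0,"ax":0,"ay":0,"az":0},{"grip":0.015,"tx":0,"ty":0,"tz":0,"ax":0,"ay":0,"az":0},{"grip":0.015,"tx":0,"ty":0,"tz":0,"ax":0,"ay":0,"az":0},{"grip":0.015,"tx":0,"ty":0,"tz":0,"ax":0,"ay":0,"az":0},{"grip":0.015,"tx":0,"ty":0,"tz":0,"ax":0,"ay":0,"az":0}]' 40
python3 -m jog '[{"grip":0.01,"tx":0,"ty":0,"tz":0,"ax":0,"ay":0,"az":0},{"grip":0.01,"tx":0,"ty":0,"tz":0,"ax":0,"ay":0,"az":0},{"grip":0.01,"tx":0,"ty":0,"tz":0,"ax":0,"ay":0,"az":0},{"grip":0.01,"tx":0,"ty":0,"tz":0,"ax":0,"ay":0,"az":0}]' 110
python3 -c "
from cell import ctrl;s=ctrl.get_state();print(s['moment'],s['tcp_pos'])"
```

```text
clock: 2.85
tcp_pos: [0.503, 0.1424, 0.0946]
orientation: [-3.14, -0.0, 2.021]
contact_force: [-0.0, 0.2, -0.2]
gripper_width: 0.604
gripper_force: 0.0
[-0.02914772  0.01351437  0.03380635] [0.50295183 0.14235515 0.09463817]
clock: 3.35
tcp_pos: [0.5041, 0.1427, 0.0966]
orientation: [3.14, 0.0, 2.019]
contact_force: [-1.8, 0.1, 7.6]
gripper_width: 0.281
gripper_force: 39.4
clock: 3.68
tcp_pos: [0.5042, 0.1427, 0.0968]
orientation: [3.139, 0.0, 2.02]
contact_force: [-0.8, -1.0, 9.7]
gripper_width: 0.268
gripper_force: 106.7
[-0.18964954  0.7447866   0.16467944] [0.50418923 0.14269345 0.09680534]
```

Gripped. The 10 N upward force is the fingertips touching the drum top. I'll lift.

```bash
python3 -m jog '[{"grip":0.01,"tx":0,"ty":0,"tz":-0.008,"ax":0,"ay":0,"az":0},{"grip":0.01,"tx":0,"ty":0,"tz":-0.015,"ax":0,"ay":0,"az":0},{"grip":0.01,"tx":0,"ty":0,"tz":-0.03,"ax":0,"ay":0,"az":0},{"grip":0.01,"tx":0,"ty":0,"tz":-0.035,"ax":0,"ay":0,"az":0},{"grip":0.01,"tx":0,"ty":0,"tz":-0.035,"ax":0,"ay":0,"az":0},{"grip":0.01,"tx":0,"ty":0,"tz":-0.035,"ax":0,"ay":0,"az":0},{"grip":0.01,"tx":0,"ty":0,"tz":-0.03,"ax":0,"ay":0,"az":0},{"grip":0.01,"tx":0,"ty":0,"tz":-0.012,"ax":0,"ay":0,"az":0}]'
python3 -m jog '[{"grip":0.01,"tx":0,"ty":0,"tz":-0.005,"ax":0,"ay":0,"az":0},{"grip":0.01,"tx":0,"ty":0,"tz":0,"ax":0,"ay":0,"az":0},{"grip":0.01,"tx":0,"ty":0,"tz":0,"ax":0,"ay":0,"az":0},{"grip":0.01,"tx":0,"ty":0,"tz":0,"ax":0,"ay":0,"az":0},{"grip":0.01,"tx":0,"ty":0,"tz":0,"ax":0,"ay":0,"az":0},{"grip":0.01,"tx":0,"ty":0,"tz":0,"ax":0,"ay":0,"az":0}]'
cat >> h.py <<'E'
def feel(ctrl,n=8,cam="top"):
    "average moment over n readings (each camera call advances 0.05 s)"
    M=[];F=[]
    for _ in range(n):
        im=ctrl.get_image(cam); s=ctrl.get_state(); M.append(s["moment"]);F.append(s["contact_force"])
    R=Ro.from_euler("xyz",s["orientation"]).as_matrix(); m=np.mean(M,0)
    print("M",m.round(3),"sd",np.std(M,0).round(3),"F",np.mean(F,0).round(2),"Mtool",(R.T@m).round(3))
    print("rpy",np.degrees(s["orientation"]).round(2),"q",s["joints"].round(3),"p",s["tcp_pos"].round(4),s["gripper_width"],s["clock"])
    h=np.array([m[1],-m[0],0])  # com offset r x (0,0,-W) = (-ryW, rxW)
    print("heavy dir world deg",np.degrees(np.arctan2(h[1],h[0])),"in tool",(R.T@h).round(3))
    return im
E
python3 - <<'E'
from cell import ctrl
from h import *
feel(ctrl); i=ctrl.get_image("side"); cv2.imwrite("pics/s3.png",i["pixels"][:,:,::-1])
E
```

```text
clock: 4.35
tcp_pos: [0.504, 0.1426, 0.3003]
orientation: [3.136, 0.001, 2.019]
contact_force: [1.0, 1.3, -6.6]
gripper_width: 0.273
gripper_force: 108.1
clock: 4.85
tcp_pos: [0.503, 0.1423, 0.2994]
orientation: [-3.14, -0.0, 2.019]
contact_force: [0.1, 0.5, -6.5]
gripper_width: 0.266
gripper_force: 108.2
M [ 0.137 -0.03  -0.009] sd [0.028 0.022 0.03 ] F [-0.05 -0.01 -6.23] Mtool [-0.086  0.11   0.009]
rpy [-180.     -0.    115.68] q [0.276 0.26  0.145 1.455 0.    1.398] p [0.5034 0.1424 0.3003] 0.26803938980376124 5.25
heavy dir world deg -102.3402775612591 in tool [-0.11  -0.086  0.   ]
```

View pics/s3.png

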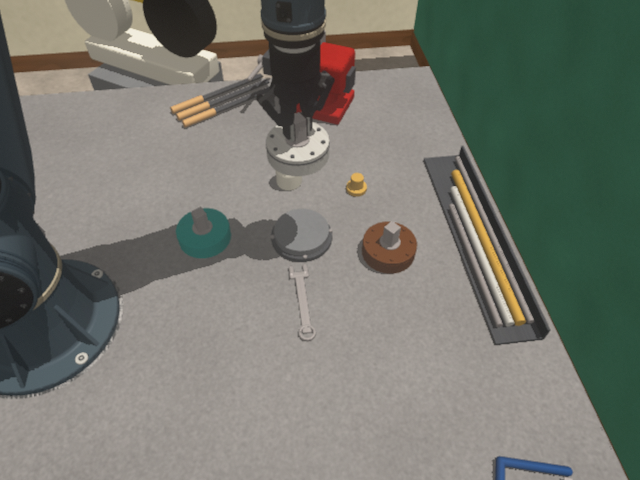

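The side view shows the rotor held level above the rest, drum at about (298,147), with the other things where they were. The first feel puts the heavy side near -102° in the world frame. I'll turn it -120° and then +180° to cancel the sensor bias.

```bash
A='x'; python3 -m jog '[{"grip":0.01,"tx":0,"ty":0,"tz":0,"ax":0,"ay":0,"az":-4},{"grip":0.01,"tx":0,"ty":0,"tz":0,"ax":0,"ay":0,"az":-7},{"grip":0.01,"tx":0,"ty":0,"tz":0,"ax":0,"ay":0,"az":-7},{"grip":0.01,"tx":0,"ty":0,"tz":0,"ax":0,"ay":0,"az":-7},{"grip":0.01,"tx":0,"ty":0,"tz":0,"ax":0,"ay":0,"az":-7},{"grip":0.01,"tx":0,"ty":0,"tz":0,"ax":0,"ay":0,"az":-7},{"grip":0.01,"tx":0,"ty":0,"tz":0,"ax":0,"ay":0,"az":-7},{"grip":0.01,"tx":0,"ty":0,"tz":0,"ax":0,"ay":0,"az":-7}]' >/dev/null
python3 -m jog '[{"grip":0.01,"tx":0,"ty":0,"tz":0,"ax":0,"ay":0,"az":-7},{"grip":0.01,"tx":0,"ty":0,"tz":0,"ax":0,"ay":0,"az":-7},{"grip":0.01,"tx":0,"ty":0,"tz":0,"ax":0,"ay":0,"az":-7},{"grip":0.01,"tx":0,"ty":0,"tz":0,"ax":0,"ay":0,"az":-7},{"grip":0.01,"tx":0,"ty":0,"tz":0,"ax":0,"ay":0,"az":-7},{"grip":0.01,"tx":0,"ty":0,"tz":0,"ax":0,"ay":0,"az":-7},{"grip":0.01,"tx":0,"ty":0,"tz":0,"ax":0,"ay":0,"az":-7},{"grip":0.01,"tx":0,"ty":0,"tz":0,"ax":0,"ay":0,"az":-7}]' >/dev/null
python3 -m jog '[{"grip":0.01,"tx":0,"ty":0,"tz":0,"ax":0,"ay":0,"az":-4},{"grip":0.01,"tx":0,"ty":0,"tz":0,"ax":0,"ay":0,"az":-3},{"grip":0.01,"tx":0,"ty":0,"tz":0,"ax":0,"ay":0,"az":0},{"grip":0.01,"tx":0,"ty":0,"tz":0,"ax":0,"ay":0,"az":0},{"grip":0.01,"tx":0,"ty":0,"tz":0,"ax":0,"ay":0,"az":0},{"grip":0.01,"tx":0,"ty":0,"tz":0,"ax":0,"ay":0,"az":0}]'
python3 - <<'E'
from cell import ctrl
from h import *
feel(ctrl,20)
E
```

```text
clock: 7.13
tcp_pos: [0.5033, 0.1424, 0.3003]
orientation: [3.142, -0.0, -2.241]
contact_force: [-0.1, -0.4, -6.0]
gripper_width: 0.271
gripper_force: 108.1
M [-0.02   0.136  0.009] sd [0.034 0.03  0.023] F [ 0.13  0.18 -6.57] Mtool [-0.094  0.1   -0.009]
rpy [-180.     -0.   -128.33] q [ 0.276  0.26   0.145  1.455 -0.    -0.626] p [0.5034 0.1424 0.3003] 0.26526413870700405 8.1333
heavy dir world deg 8.421278966535821 in tool [-0.1   -0.094  0.   ]
```

```bash
python3 -m jog '[{"grip":0.01,"tx":0,"ty":0,"tz":0,"ax":0,"ay":0,"az":4},{"grip":0.01,"tx":0,"ty":0,"tz":0,"ax":0,"ay":0,"az":7},{"grip":0.01,"tx":0,"ty":0,"tz":0,"ax":0,"ay":0,"az":7},{"grip":0.01,"tx":0,"ty":0,"tz":0,"ax":0,"ay":0,"az":7},{"grip":0.01,"tx":0,"ty":0,"tz":0,"ax":0,"ay":0,"az":7},{"grip":0.01,"tx":0,"ty":0,"tz":0,"ax":0,"ay":0,"az":7},{"grip":0.01,"tx":0,"ty":0,"tz":0,"ax":0,"ay":0,"az":7},{"grip":0.01,"tx":0,"ty":0,"tz":0,"ax":0,"ay":0,"az":7}]' >/dev/null
python3 -m jog '[{"grip":0.01,"tx":0,"ty":0,"tz":0,"ax":0,"ay":0,"az":7},{"grip":0.01,"tx":0,"ty":0,"tz":0,"ax":0,"ay":0,"az":7},{"grip":0.01,"tx":0,"ty":0,"tz":0,"ax":0,"ay":0,"az":7},{"grip":0.01,"tx":0,"ty":0,"tz":0,"ax":0,"ay":0,"az":7},{"grip":0.01,"tx":0,"ty":0,"tz":0,"ax":0,"ay":0,"az":7},{"grip":0.01,"tx":0,"ty":0,"tz":0,"ax":0,"ay":0,"az":7},{"grip":0.01,"tx":0,"ty":0,"tz":0,"ax":0,"ay":0,"az":7},{"grip":0.01,"tx":0,"ty":0,"tz":0,"ax":0,"ay":0,"az":7}]' >/dev/null
python3 -m jog '[{"grip":0.01,"tx":0,"ty":0,"tz":0,"ax":0,"ay":0,"az":7},{"grip":0.01,"tx":0,"ty":0,"tz":0,"ax":0,"ay":0,"az":7},{"grip":0.01,"tx":0,"ty":0,"tz":0,"ax":0,"ay":0,"az":7},{"grip":0.01,"tx":0,"ty":0,"tz":0,"ax":0,"ay":0,"az":7},{"grip":0.01,"tx":0,"ty":0,"tz":0,"ax":0,"ay":0,"az":7},{"grip":0.01,"tx":0,"ty":0,"tz":0,"ax":0,"ay":0,"az":7},{"grip":0.01,"tx":0,"ty":0,"tz":0,"ax":0,"ay":0,"az":7},{"grip":0.01,"tx":0,"ty":0,"tz":0,"ax":0,"ay":0,"az":7}]' >/dev/null
python3 -m jog '[{"grip":0.01,"tx":0,"ty":0,"tz":0,"ax":0,"ay":0,"az":4},{"grip":0.01,"tx":0,"ty":0,"tz":0,"ax":0,"ay":0,"az":3},{"grip":0.01,"tx":0,"ty":0,"tz":0,"ax":0,"ay":0,"az":0},{"grip":0.01,"tx":0,"ty":0,"tz":0,"ax":0,"ay":0,"az":0},{"grip":0.01,"tx":0,"ty":0,"tz":0,"ax":0,"ay":0,"az":0},{"grip":0.01,"tx":0,"ty":0,"tz":0,"ax":0,"ay":0,"az":0}]'
python3 - <<'E'
from cell import ctrl
from h import *
feel(ctrl,25)
E
```

```text
clock: 10.63
tcp_pos: [0.5034, 0.1424, 0.3003]
orientation: [3.142, -0.0, 1.043]
contact_force: [-0.1, 0.4, -6.4]
gripper_width: 0.266
gripper_force: 108.2
M [ 0.03  -0.125 -0.002] sd [0.03  0.027 0.032] F [-0.03 -0.04 -6.28] Mtool [-0.093  0.089  0.002]
rpy [-180.     -0.     59.68] q [0.276 0.26  0.145 1.455 0.    2.376] p [0.5034 0.1425 0.3003] 0.27245911855745975 11.8833
heavy dir world deg -166.52796840750796 in tool [-0.089 -0.093 -0.   ]
```

Both readings agree: the heavy side is along the tool's (-0.72, -0.69), now facing the robot. Tipping 45° about tool axis (-0.69, 0.72, 0) brings it lowest.

```bash
python3 -m jog '[{"grip":0.01,"tx":0,"ty":0,"tz":0,"ax":-2.1,"ay":2.2,"az":0},{"grip":0.01,"tx":0,"ty":0,"tz":0,"ax":-3.1,"ay":3.2,"az":0},{"grip":0.01,"tx":0,"ty":0,"tz":0,"ax":-3.1,"ay":3.2,"az":0},{"grip":0.01,"tx":0,"ty":0,"tz":0,"ax":-3.1,"ay":3.2,"az":0},{"grip":0.01,"tx":0,"ty":0,"tz":0,"ax":-3.1,"ay":3.2,"az":0},{"grip":0.01,"tx":0,"ty":0,"tz":0,"ax":-3.1,"ay":3.2,"az":0},{"grip":0.01,"tx":0,"ty":0,"tz":0,"ax":-3.1,"ay":3.2,"az":0},{"grip":0.01,"tx":0,"ty":0,"tz":0,"ax":-3.1,"ay":3.2,"az":0}]' >/dev/null
python3 -m jog '[{"grip":0.01,"tx":0,"ty":0,"tz":0,"ax":-3.1,"ay":3.2,"az":0},{"grip":0.01,"tx":0,"ty":0,"tz":0,"ax":-3.1,"ay":3.2,"az":0},{"grip":0.01,"tx":0,"ty":0,"tz":0,"ax":-1.0,"ay":1.5,"az":0},{"grip":0.01,"tx":0,"ty":0,"tz":0,"ax":0,"ay":0,"az":0},{"grip":0.01,"tx":0,"ty":0,"tz":0,"ax":0,"ay":0,"az":0},{"grip":0.01,"tx":0,"ty":0,"tz":0,"ax":0,"ay":0,"az":0},{"grip":0.01,"tx":0,"ty":0,"tz":0,"ax":0,"ay":0,"az":0}]'
python3 - <<'E'
from cell import ctrl
from h import *
feel(ctrl,12)
s=ctrl.get_state();R=Ro.from_euler("xyz",s["orientation"]).as_matrix()
print("axis up",-R[:,2],"tilt",np.degrees(np.arccos(-R[2,2])))
dn=R.T@[0,0,-1]; print("lowest dir in tool deg",np.degrees(np.arctan2(dn[1],dn[0])),"heavy -136.2")
for n in("side",):
    i=ctrl.get_image(n); c=i["pixels"][40:240,180:430]; cv2.imwrite("pics/e.png",cv2.resize(c,(750,600))[:,:,::-1])
E
```

```text
clock: 13.13
tcp_pos: [0.5039, 0.1426, 0.3008]
orientation: [2.539, -0.535, 1.214]
contact_force: [0.3, 0.5, -6.4]
gripper_width: 0.27
gripper_force: 108.5
M [-0.451  1.539 -0.007] sd [0.021 0.03  0.039] F [-0.19 -0.18 -6.54] Mtool [ 1.102 -1.166 -0.   ]
rpy [145.43 -30.67  69.55] q [ 0.273 -0.359 -0.758  0.389  0.005  2.373] p [0.5033 0.1424 0.3003] 0.270901275516835 13.7333
heavy dir world deg 16.328115452179652 in tool [0.826 0.78  1.132]
axis up [-0.6784045  -0.19539578  0.70822865] tilt 44.90902402291405
lowest dir in tool deg -136.27023316604055 heavy -136.2
```

View pics/e.png

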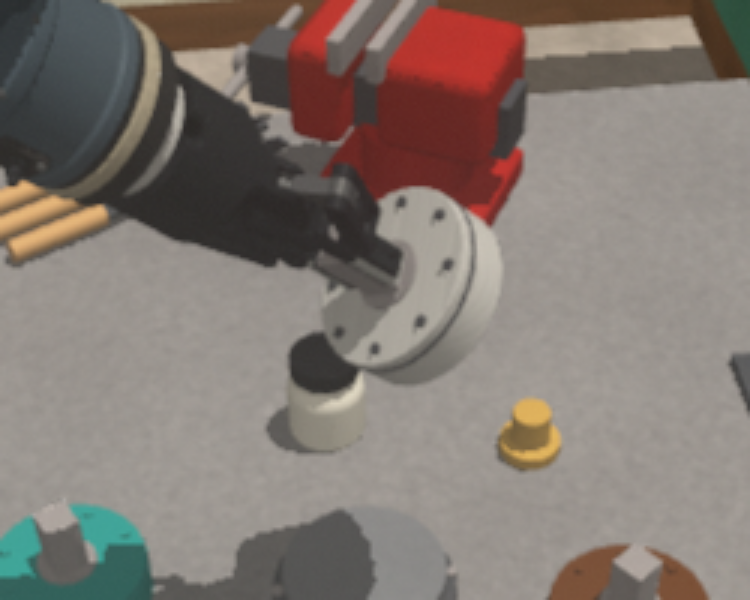

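The picture shows the drum held by its boss (400,270) in line with the fingers, tipped toward the robot. The jar, bush and rest are untouched, and the tilt is 44.9° with the heavy direction lowest. The residual sideways moment is about 0, which confirms it. Handing in.

```bash
python3 -c "
from cell import ctrl
print(abs(ctrl.get_state()['dq']).max()); print(ctrl.hand_in())"
```

```text
0.0014623827965499128
the job is handed in; nothing more can be done
None
```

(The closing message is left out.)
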